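# Tool rest over the sharpening stone

### The job

Build a tool rest across the sharpening stone: stand the wide spool upright on the bench beside the stone, on the side where the drawer caddy stands, and the narrow spool on the other side, each level with the middle of the stone's length and with about 30 mm of clear bench between spool and stone. Then lay the aluminium bar flat across both spool tops, square to the stone and centred over it, and lay the big steel nut flat on the bar, directly above the wide spool, to weigh it down. Leave the wrench, the tin and the bicycle pump where they lie.

Things in the scene. Friction and masses are not known exactly. Their poses are not given: they have to be found in the camera images.
- stone: Grey ceramic sharpening stone on a dark wooden base, fixed to the bench. Base 170 long x 70 wide x 18 high, stone on it 150 x 60, top 42 above the bench. Origin: centre of the base's underside, on the bench. x along its length (roughly away from the robot), y across its width (roughly to the robot's left), z up. For 30 mm of clear bench, the wide spool's axis stands 93 and the narrow spool's axis 85 from the stone's long centre line; there is a band of about 15 either way.
- caddy_front (a point): Plastic drawer caddy in white with grey fronts and small knobs, two drawers over a swing door, fixed, 150 deep x 180 wide x 180 high; it stands either far to the left or far to the right of the stone (a green tool box stands opposite). Point: middle of its front face (the side with the knobs, towards the robot), at bench level. It only tells the side and has no part in the work.
- wide_spool_center (a point): The wide wooden spool, loose, standing upright: flanges 56 in diameter at top and bottom, each 18 thick, 60 high, waist 40 in diameter, 90 g or so. Point: on its axis, half-way up (30 above its underside); z up along its axis. Easily gripped across the top flange, whose rim runs from 12 to 30 above this point.
- narrow_spool_center (a point): The narrow wooden spool, loose, standing upright: flanges 40 in diameter at top and bottom, each 18 thick, 60 high, waist 26 in diameter, 50 g or so. Point: on its axis, half-way up (30 above its underside); z up along its axis. Easily gripped across the top flange, whose rim runs from 12 to 30 above this point.
- bar_center (a point): Flat aluminium bar, loose, 260 long x 30 wide x 10 thick, about 210 g, lying flat on the bench to one side. Point: its centre (5 above its underside), also its centre of mass; x along its length, y across its width, z up.
- nut_center (a point): Big steel hexagon nut, loose, lying flat, 46 across flats (53 across corners), 24 high, with a 30 bore, about 220 g. Point: its centre, 12 above its underside; z up along the bore, y square to one pair of flats (the other flats are 60 degrees apart).
- wrench: Steel wrench, loose, 200 long, lying flat on the side of the bench opposite to the bar; to be left alone. Origin at its underside.
- tin: Low round grey tin, loose, 52 in diameter, 30 high, standing among the spools and the nut; to be left alone. Origin: centre of its underside.
- pump: Small aluminium bicycle pump, black ends, loose, 250 long, 36 high, lying at the far edge of the bench beyond the stone; to be left alone. Origin: middle of its underside; x along its length.

How it is judged:
By the outcome, as a careful person would: the job done as asked, in the order asked, and still so for the second after the job is handed in, with the robot touching nothing.
It also fails if it takes over 106 s, if anything falls off the work surface, if the arm or the gripper's body presses on something with over 40 N, if the wrist force passes 120 N, or if a joint passes its speed limit or range.

### The arm

A 6-joint arm with a two-finger parallel gripper is mounted at the origin on the work surface. World frame = base frame: x ahead of the robot, y to its left, z up, the work surface at z = 0. Lengths are in m, angles in degrees, forces in N, time in s.
With the tool pointing down it reaches from about 0.25 to 0.725 m from the base axis. Payload 9.7 kg.
Tool frame: the origin (TCP) lies midway between the tips of the shut fingers; the grasp point (between the pads) lies 19 mm behind it; z points along the fingers, y is the line along which they close (so a half turn about z gives the same grasp; the last joint's range is limited). The gripper opens to 85 mm and grips with 20 to 120 N. Pads are 22 mm wide; open, the fingers measure 114 mm over their backs; the gripper's body (76 mm by 85 mm) begins 54 mm behind the grasp point. The pads swing forward as they close: fully open they stand 13 mm farther back than shut.
Start: joints at [0, 4.979, 10.078, 95.1, 0, 90], TCP at [0.55, -0, 0.231] pointing down, gripper open.
Joint ranges: [-179.16, 179.16], [-48.56, 103.87], [-65.8, 70.77], [-126.05, 130.52], [-82.76, 87.17], [-180, 180]. Speed limits (degrees/s): [127.2, 127.2, 147.25, 180, 180, 180].

### API

Orientations are given as [roll, pitch, yaw] about the fixed x, y, z axes, in that order (R = Rz(yaw) Ry(pitch) Rx(roll)).
In Python, from workcell import bot gives the robot as it stands.
- The arm moves only by the shell command python3 -m crank 'ROWS' [FORCE]. ROWS is JSON, a list of rows, each an object with "gripper": the finger opening in mm, from 0 to 85.4; "travel": the shift along the tool's x, y, z in mm, a list of three; "twist": the turn, a rotation vector about the tool's x, y, z in rad, a list of three. In form: [{"gripper": gripper, "travel": [tx, ty, tz], "twist": [rx, ry, rz]}, ...]. A call has 1 to 12 rows; each row shifts and turns the commanded pose from where the row before left it, along the tool's axes as they then stand; what a row does not reach is not made up. A row lasts 1/8 s, in which the tool goes at most 62.5 mm and 10.7 degrees, less where a joint would pass 70% of its speed; a pose out of reach is approached as far as the arm can. A call is refused whole if a number of a shift passes 62.5 or a number of a turn 0.188, either way. A call with a gripper value outside its range is refused whole. The fingers move at their own pace and stop on an object; FORCE is the grip in N (left out, the last holds). Time passes only in rows, so rows that do not move let the fingers close. It gives the time, the measured TCP pose, the force, the opening and the grip force at its end, in the units of the state.
- bot.get_obs(): the state, without advancing time (a new reading comes with each control period).
- bot.camera(name): name is "scene" or "side" or "wrist"; returns the picture (400x640x3 uint8, red, green, blue); there is no depth.
- bot.calibration(name): a dict with "vfov" (degrees; the focal length in pixels is half the picture's height over the tangent of half this angle, whatever the lens; pixels are square), "cx", "cy" (the principal point, pixels), "camera_from_world" (4x4, takes a point from world to camera coordinates). Camera axes: x right, y down, z forward; pixel columns grow to the right and rows downward; lengths in m; the calibration is good to about 2 mm. The wrist camera is an equidistant fisheye: a pixel r from the principal point sees the ray r / f radians off the axis. A picture is of the moment at which its call begins: read the wrist's pose just before it. calibration takes no time and is no camera call; for the wrist camera it gives the pose at the moment of the call.
- bot.job_done(): hands the job in; it is judged then, once.
The state is a dict: "time": time; "q": joint angles; "qd": joint speeds; "joint_efforts": joint torques, N m; "ee_pos": TCP position; "tcp_rot": TCP orientation; "wrist_force": force on the tool from outside, world axes, zero at the start; "torque": the same for the moment, N m; "opening": finger opening in m; "grasp_force": force on a finger pad.
Only numpy, scipy, OpenCV 4.12 (cv2) and the standard library are available. Lean on these libraries where they do the work, as an engineer would, in place of code of your own. Each camera call takes 0.05 s, during which the arm holds its last target. There are 200 camera calls.

## Working session

There is one attempt and no reset: what is moved stays moved. The work goes in short steps, Python scripts to look and compute and a shell command to move; the robot and the scene stay as the last step left them, time stands still between calls to the robot, and variables do not carry over. Pictures are saved under pics/ and viewed, at most 14 in all, crops included, and the job is handed in when it is done.

```bash
ls; mkdir -p pics
python3 - <<'E'
from workcell import bot
import cv2,numpy as np
for n in ["scene","side","wrist"]:
    im=bot.camera(n); cv2.imwrite(f"pics/{n}0.png",im[:,:,::-1])
    c=bot.calibration(n); print(n,c["vfov"],c["cx"],c["cy"],np.round(c["camera_from_world"],3).tolist())
o=bot.get_obs();print(o)
E
```

```text
pics
scene 53.088682594252575 322.87905547096494 208.9208633188395 [[0.167, 0.986, -0.005, -0.123], [0.533, -0.094, -0.841, -0.26], [-0.829, 0.138, -0.542, 1.639], [0.0, 0.0, 0.0, 1.0]]
side 42.76144588267046 314.47755267348435 196.78952209042507 [[0.926, -0.376, -0.024, -0.559], [-0.207, -0.453, -0.867, 0.187], [0.315, 0.808, -0.498, 1.278], [0.0, 0.0, 0.0, 1.0]]
wrist 65.70646984690485 321.56904362478565 202.8342255674824 [[1.0, -0.001, -0.001, -0.55], [-0.001, -0.96, 0.279, -0.035], [-0.001, -0.279, -0.96, 0.379], [0.0, 0.0, 0.0, 1.0]]
{'time': 0.15, 'q': array([-6.44322426e-04,  5.00418740e+00,  1.00473720e+01,  9.50986649e+01,
        1.65764652e-03,  9.00021152e+01]), 'qd': array([-0.01810886, -0.02528393,  0.07811875,  0.12561524, -0.04048312,
       -0.04211695]), 'joint_efforts': array([-3.04631758e-03, -5.20762289e+01,  4.65044117e+01,  1.38444663e-02,
       -2.16874664e-04, -1.82086734e-05]), 'ee_pos': array([5.49847172e-01, 2.06211341e-06, 2.30765089e-01]), 'tcp_rot': array([-1.79944520e+02, -1.65559753e-03,  8.99972388e+01]), 'wrist_force': array([ 0.69628954,  0.65400059, -0.32600804]), 'torque': array([ 0.01980768, -0.01321532,  0.04666068]), 'grasp_force': 0.0, 'opening': 0.08557521728909576}
```

View pics/scene0.png

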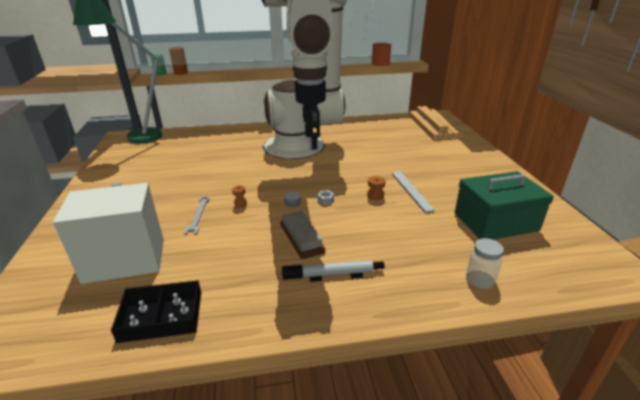

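View pics/side0.png

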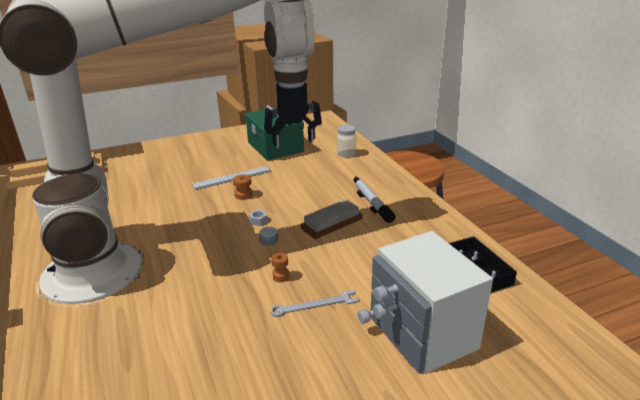

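View pics/wrist0.png

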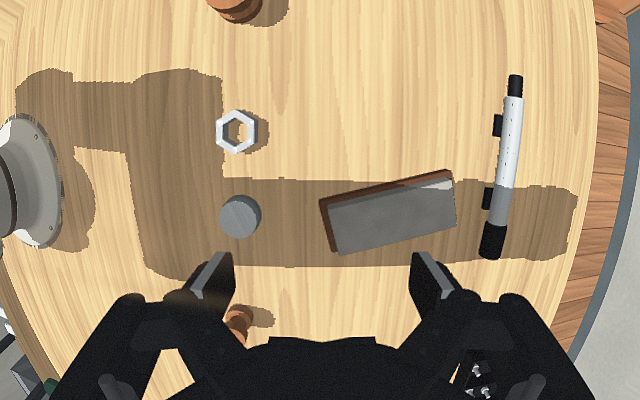

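The scene view shows, in image left-to-right order, the caddy (110,230; world −y), wrench, narrow spool (239,196), tin, nut (325,197), wide spool (376,187) and bar (397,174)–(431,211). The wrist view shows the nut (237,131), the tin (239,217) and the stone's top corners. So the wide spool goes to −y and the narrow one to +y.

```bash
cat > h.py <<'E'
from workcell import bot
import cv2,numpy as np
def ray(n,p,c=None):
    c=c or bot.calibration(n); M=np.array(c["camera_from_world"]); f=200/np.tan(np.radians(c["vfov"]/2))
    d=np.array([p[0]-c["cx"],p[1]-c["cy"]],float)
    if n=="wrist":
        r=np.hypot(*d); a=r/f; v=np.array([*(d/max(r,1e-9)*np.sin(a)),np.cos(a)])
    else: v=np.array([*d/f,1])
    R=M[:3,:3]; return -R.T@M[:3,3], R.T@v
def onz(n,p,z,c=None):
    o,v=ray(n,p,c); return o+v*(z-o[2])/v[2]
def snap(name):
    c=bot.calibration("wrist"); im=bot.camera("wrist"); cv2.imwrite(f"pics/{name}.png",im[:,:,::-1]); np.save(f"pics/{name}.npy",c,allow_pickle=True)
    o=bot.get_obs(); print("t",round(o["time"],2),"tcp",o["ee_pos"].round(4),o["tcp_rot"].round(2)); return im,c
E
python3 - <<'E'
from h import *
P=lambda t,n,p,z:print(t,n,onz(n,p,z).round(4)[:2])
P("nut","wrist",(237,131),.024);P("tin","wrist",(239,217),.03)
st=[onz("wrist",p,.042) for p in [(328,208),(452,177),(457,226),(338,255)]]
print(np.round(st,4)); s=np.array(st); c=s.mean(0); d=(s[1]+s[2]-s[0]-s[3])[:2]; print("stone",c,np.linalg.norm(d)/2,np.degrees(np.arctan2(d[1],d[0])))
P("narrow","scene",(239,189),.06);P("narrow","side",(280,258),.06)
P("wide","scene",(376,181),.06);P("wide","side",(243,180),.06)
for n,a,b in [("scene",(397,174),(429,210)),("side",(195,185),(270,171))]:
    P("bar",n,a,.01);P("bar",n,b,.01)
P("nut","side",(258,214),.024);P("tin","side",(268,234),.03)
# orange masks
for n in("scene","side"):
    im=bot.camera(n); hsv=cv2.cvtColor(im,cv2.COLOR_RGB2HSV)
    m=cv2.inRange(hsv,(3,150,60),(14,255,230)); m=m
    k,l,s,ce=cv2.connectedComponentsWithStats(m)
    print(n,[(s[i].tolist(),ce[i].round(0).tolist()) for i in range(1,k) if 40<s[i][4]<600])
E
```

```text
nut wrist [0.4529 0.0555]
tin wrist [ 0.4507 -0.0462]
[[ 0.557  -0.0312  0.042 ]
 [ 0.7008  0.0059  0.042 ]
 [ 0.7152 -0.0547  0.042 ]
 [ 0.5692 -0.0895  0.042 ]]
stone [ 0.63554658 -0.04235599  0.042     ] 0.14926021160447017 13.92036865925749
narrow scene [ 0.4325 -0.207 ]
narrow side [ 0.4286 -0.2175]
wide scene [0.4566 0.2171]
wide side [0.4525 0.2036]
bar scene [0.3332 0.3319]
bar scene [0.5722 0.3526]
bar side [0.3228 0.3291]
bar side [0.5732 0.3223]
nut side [0.4519 0.0521]
tin side [ 0.4449 -0.0654]
scene [([373, 44, 17, 23, 349], [381.0, 55.0]), ([174, 65, 13, 10, 109], [180.0, 69.0]), ([368, 177, 17, 24, 329], [376.0, 188.0]), ([233, 186, 13, 22, 212], [239.0, 196.0])]
side [([0, 88, 25, 75, 574], [9.0, 135.0]), ([0, 144, 9, 21, 77], [2.0, 156.0]), ([233, 176, 19, 24, 380], [242.0, 187.0]), ([271, 252, 18, 30, 428], [280.0, 267.0])]
```

Stone at (0.6355,−0.0424), yaw 13.9°, and the sizes check out (149 × 62). With the tool turned −0.243 rad about z, tool x/y become the stone's y/x axes. I'll go above the wide spool and look.

```bash
python3 -m crank '[{"gripper":85,"travel":[0,0,0],"twist":[0,0,-0.12]},{"gripper":85,"travel":[0,0,0],"twist":[0,0,-0.123]},{"gripper":85,"travel":[38,-7,5],"twist":[0,0,0]},{"gripper":85,"travel":[38,-7,5],"twist":[0,0,0]},{"gripper":85,"travel":[38,-7,5],"twist":[0,0,0]},{"gripper":85,"travel":[38,-7,5],"twist":[0,0,0]},{"gripper":85,"travel":[38,-7,5],"twist":[0,0,0]},{"gripper":85,"travel":[37,-7,5],"twist":[0,0,0]},{"gripper":85,"travel":[0,0,0],"twist":[0,0,0]},{"gripper":85,"travel":[0,0,0],"twist":[0,0,0]}]' 40
python3 -c "
from h import *
snap('w1')"
```

```text
time: 1.5
ee_pos: [0.4547, 0.21, 0.2014]
tcp_rot: [180.0, 0.0, 104.0]
wrist_force: [-0.3, -1.2, 0.6]
opening: 0.0848
grasp_force: 0.0
t 1.55 tcp [0.4549 0.2097 0.2014] [1.7999e+02 1.0000e-02 1.0390e+02]
```

View pics/w1.png

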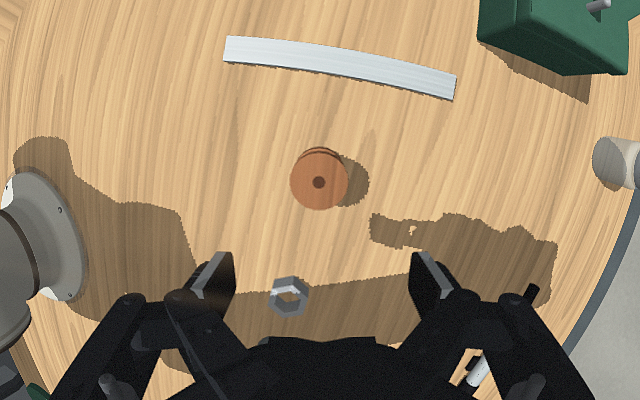

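Picture: the wide spool's bore is at (319,182); the bar's top corners are at (227,36), (456,75), (453,100), (224,61); the nut is at (288,294).

```bash
cat >> h.py <<'E'
S=np.array([.6355,-.0424]);Y=np.radians(13.9);U=np.array([np.cos(Y),np.sin(Y)]);N=np.array([-U[1],U[0]])
def rel(p):  # mm in tool x,y from the current TCP (yaw 103.9)
    t=bot.get_obs()["ee_pos"]; d=np.asarray(p)[:2]-t[:2]; return np.round(1000*np.array([d@N,d@U]),1), "z",round(1000*t[2],1)
E
python3 - <<'E'
from h import *
c=np.load("pics/w1.npy",allow_pickle=True).item()
w=onz("wrist",(319,182),.06,c); print("wide",w.round(4),rel(w))
b=np.array([onz("wrist",p,.01,c) for p in [(227,36),(456,75),(453,100),(224,61)]])
d=b[1]+b[2]-b[0]-b[3]; e=b[0]+b[1]-b[2]-b[3]
print("bar",b.mean(0).round(4),np.linalg.norm(d)/2,np.linalg.norm(e)/2,np.degrees(np.arctan2(d[1],d[0])))
print("nut",onz("wrist",(288,294),.024,c))
print("targets wide",S-.093*N,"narrow",S+.085*N)
E
```

```text
wide [0.4505 0.2181 0.06  ] (array([ 9.2, -2.3]), 'z', np.float64(201.4))
bar [0.4455 0.3411 0.01  ] 0.25788287310544034 0.029309261897448046 4.832335802623661
nut [0.44828326 0.06650102 0.024     ]
targets wide [ 0.65784121 -0.13267663] narrow [0.61508062 0.0401109 ]
```

```bash
python3 -m crank '[{"gripper":85,"travel":[9,-2,30],"twist":[0,0,0]},{"gripper":85,"travel":[0,0,30],"twist":[0,0,0]},{"gripper":85,"travel":[0,0,21],"twist":[0,0,0]},{"gripper":85,"travel":[0,0,0],"twist":[0,0,0]}]'
cat >> h.py <<'E'
def hole(name,z=.06,lo=(3,120,50),hi=(14,255,240)):
    im,c=snap(name); hsv=cv2.cvtColor(im,cv2.COLOR_RGB2HSV); m=cv2.inRange(hsv,lo,hi); m[:, :150]=0
    m=cv2.morphologyEx(m,cv2.MORPH_OPEN,np.ones((3,3)))
    k,l,s,ce=cv2.connectedComponentsWithStats(m)
    for i in range(1,k):
        if s[i][4]>150: print(s[i],ce[i].round(0),onz("wrist",ce[i],z,c).round(4))
    return im,c
E
python3 -c "
from h import *
im,c=hole('w2'); cv2.imwrite('pics/w2c.png',im[100:400,150:500,::-1])"
```

```text
time: 2.05
ee_pos: [0.4502, 0.2173, 0.119]
tcp_rot: [-179.9, 0.0, 103.8]
wrist_force: [-0.3, 1.1, -0.2]
opening: 0.0849
grasp_force: 0.0
t 2.1 tcp [0.4507 0.2177 0.1204] [-1.7996e+02  1.0000e-02  1.0385e+02]
[ 282  166   80   89 5339] [322. 211.] [0.4488 0.2235 0.06  ]
```

View pics/w2c.png

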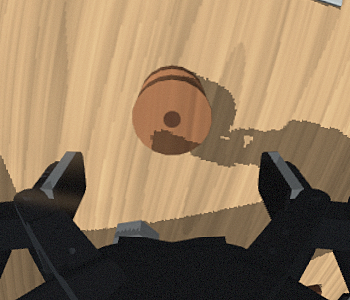

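The crop shows the spool's bore at (172,119), which is full-image (322,219), midway between the open fingers.

```bash
python3 -c "
from h import *
c=np.load('pics/w2.npy',allow_pickle=True).item()
w=onz('wrist',(322,218),.06,c);print(w,rel(w))"
```

```text
[0.4501852  0.21888195 0.06      ] (array([ 1.3, -0.2]), 'z', np.float64(120.4))
```

```bash
python3 -m crank '[{"gripper":85,"travel":[1,0,30],"twist":[0,0,0]},{"gripper":85,"travel":[0,0,30],"twist":[0,0,0]},{"gripper":85,"travel":[0,0,18],"twist":[0,0,0]},{"gripper":85,"travel":[0,0,10],"twist":[0,0,0]},{"gripper":85,"travel":[0,0,0],"twist":[0,0,0]},{"gripper":40,"travel":[0,0,0],"twist":[0,0,0]},{"gripper":40,"travel":[0,0,0],"twist":[0,0,0]},{"gripper":40,"travel":[0,0,0],"twist":[0,0,0]},{"gripper":40,"travel":[0,0,0],"twist":[0,0,0]},{"gripper":40,"travel":[0,0,0],"twist":[0,0,0]}]' 30
python3 -c "
from h import *
print(rel(S-.093*N))"
```

```text
time: 3.35
ee_pos: [0.4508, 0.2197, 0.0335]
tcp_rot: [179.9, -0.0, 103.9]
wrist_force: [-1.8, -1.5, 5.5]
opening: 0.0547
grasp_force: 31.9
(array([-391.8,  116.3]), 'z', np.float64(33.5))
```

```bash
python3 -m crank '[{"gripper":40,"travel":[0,0,-15],"twist":[0,0,0]},{"gripper":40,"travel":[0,0,-35],"twist":[0,0,0]},{"gripper":40,"travel":[0,0,-35],"twist":[0,0,0]},{"gripper":40,"travel":[-30,9,0],"twist":[0,0,0]},{"gripper":40,"travel":[-45,13,0],"twist":[0,0,0]},{"gripper":40,"travel":[-50,15,0],"twist":[0,0,0]},{"gripper":40,"travel":[-50,15,0],"twist":[0,0,0]},{"gripper":40,"travel":[-50,15,0],"twist":[0,0,0]},{"gripper":40,"travel":[-50,15,0],"twist":[0,0,0]},{"gripper":40,"travel":[-50,15,0],"twist":[0,0,0]},{"gripper":40,"travel":[-42,12,0],"twist":[0,0,0]},{"gripper":40,"travel":[-25,7,0],"twist":[0,0,0]}]'
python3 -m crank '[{"gripper":40,"travel":[0,0,0],"twist":[0,0,0]},{"gripper":40,"travel":[0,0,0],"twist":[0,0,0]}]'
python3 -c "
from h import *
print(rel(S-.093*N)); snap('w3')"
```

```text
time: 4.85
ee_pos: [0.6579, -0.1352, 0.1179]
tcp_rot: [180.0, 0.0, 103.8]
wrist_force: [0.4, 0.3, -0.0]
opening: 0.055
grasp_force: 32.1
time: 5.1
ee_pos: [0.657, -0.1327, 0.1178]
tcp_rot: [180.0, -0.0, 103.9]
wrist_force: [0.0, 0.7, -0.6]
opening: 0.055
grasp_force: 32.2
(array([-0.2,  0.8]), 'z', np.float64(117.8))
t 5.15 tcp [ 0.657  -0.1324  0.1178] [ 1.7999e+02 -1.0000e-02  1.0396e+02]
```

View pics/w3.png

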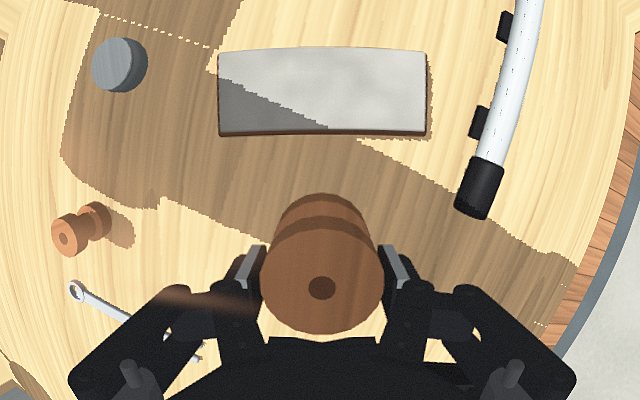

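Held spool with bore at (322,288). Stone top corners (219,53), (426,53), (426,130), (219,132); narrow spool bore (64,238).

```bash
python3 -c "
from h import *
c=np.load('pics/w3.npy',allow_pickle=True).item()
s=np.array([onz('wrist',p,.042,c) for p in [(219,53),(426,53),(426,130),(219,132)]]);d=(s[1]+s[2]-s[0]-s[3]);e=s[0]+s[1]-s[2]-s[3]
print(s.round(4),s.mean(0),np.linalg.norm(d)/2,np.linalg.norm(e)/2,np.degrees(np.arctan2(d[1],d[0])))
print('narrow',onz('wrist',(64,238),.06,c)); print('held',onz('wrist',(322,288),.145,c))"
```

```text
[[ 0.5571 -0.0342  0.042 ]
 [ 0.7014  0.0016  0.042 ]
 [ 0.7158 -0.0536  0.042 ]
 [ 0.5703 -0.0911  0.042 ]] [ 0.63616424 -0.04432437  0.042     ] 0.14940707547504903 0.05772934108516055 14.19467771959918
narrow [ 0.42860705 -0.21108235  0.06      ]
held [ 0.65762956 -0.13344991  0.145     ]
```

```bash
python3 -m crank '[{"gripper":40,"travel":[-1,0,35],"twist":[0,0,0]},{"gripper":40,"travel":[0,0,30],"twist":[0,0,0]},{"gripper":40,"travel":[0,0,13],"twist":[0,0,0]},{"gripper":40,"travel":[0,0,4],"twist":[0,0,0]},{"gripper":40,"travel":[0,0,1],"twist":[0,0,0]},{"gripper":40,"travel":[0,0,0],"twist":[0,0,0]},{"gripper":40,"travel":[0,0,0],"twist":[0,0,0]}]'
```

```text
time: 6.02
ee_pos: [0.6578, -0.1342, 0.0351]
tcp_rot: [179.9, 0.0, 103.9]
wrist_force: [0.7, 0.2, 0.8]
opening: 0.0547
grasp_force: 32.1
```

Two more mm down, then release, rise, and go above the narrow spool.

```bash
python3 -m crank '[{"gripper":40,"travel":[0,0,1],"twist":[0,0,0]},{"gripper":40,"travel":[0,0,1],"twist":[0,0,0]},{"gripper":40,"travel":[0,0,0],"twist":[0,0,0]},{"gripper":72,"travel":[0,0,0],"twist":[0,0,0]},{"gripper":80,"travel":[0,0,0],"twist":[0,0,0]},{"gripper":80,"travel":[0,0,0],"twist":[0,0,0]},{"gripper":80,"travel":[0,0,-10],"twist":[0,0,0]},{"gripper":80,"travel":[0,0,-30],"twist":[0,0,0]},{"gripper":80,"travel":[0,0,-40],"twist":[0,0,0]},{"gripper":80,"travel":[0,0,-20],"twist":[0,0,0]},{"gripper":80,"travel":[0,0,0],"twist":[0,0,0]}]'
python3 -c "
from h import *
im,c=snap('w4');cv2.imwrite('pics/w4c.png',im[:,:,::-1])
print(rel((.4286,-.2111)))"
```

```text
time: 7.4
ee_pos: [0.6584, -0.1343, 0.1348]
tcp_rot: [179.8, 0.1, 103.9]
wrist_force: [-0.2, 0.5, 0.1]
opening: 0.0799
grasp_force: 0.0
t 7.45 tcp [ 0.6578 -0.1342  0.1329] [1.7993e+02 4.0000e-02 1.0392e+02]
(array([ -19.6, -240.9]), 'z', np.float64(132.9))
```

View pics/w4.png

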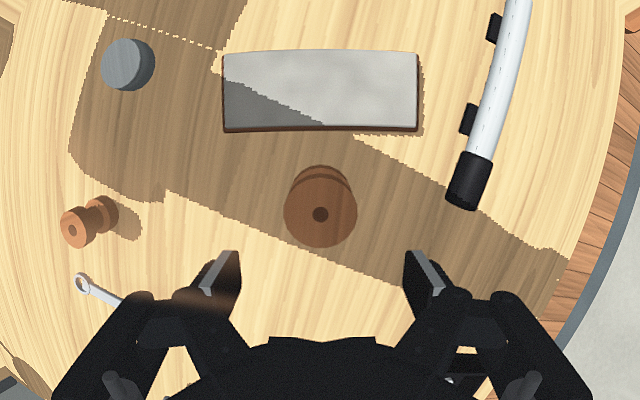

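The wide spool stands upright, bore at (320,214). Wrench eye at (82,284), narrow spool bore at (72,231).

```bash
python3 -c "
from h import *
c=np.load('pics/w4.npy',allow_pickle=True).item()
w=onz('wrist',(320,214),.06,c)[:2]-S; print('wide along/across',w@U,w@N)
n=onz('wrist',(72,231),.06,c);e=onz('wrist',(82,284),.005,c); print(n,e,'wrench eye rel narrow',(e-n)[:2]@N,(e-n)[:2]@U)"
python3 -m crank '[{"gripper":70,"travel":[-3,-25,0],"twist":[0,0,0]},{"gripper":70,"travel":[-3,-36,0],"twist":[0,0,0]},{"gripper":70,"travel":[-3,-40,0],"twist":[0,0,0]},{"gripper":70,"travel":[-3,-40,0],"twist":[0,0,0]},{"gripper":70,"travel":[-3,-40,0],"twist":[0,0,0]},{"gripper":70,"travel":[-3,-36,0],"twist":[0,0,0]},{"gripper":70,"travel":[-2,-24,0],"twist":[0,0,0]},{"gripper":70,"travel":[0,0,0],"twist":[0,0,0]},{"gripper":70,"travel":[0,0,0],"twist":[0,0,0]}]'
python3 -c "
from h import *
im,c=snap('w5')"
```

```text
wide along/across -0.00048495644664203074 -0.09553479784464189
[ 0.42679882 -0.21277425  0.06      ] [ 0.38056451 -0.32612618  0.005     ] wrench eye rel narrow -0.09892581303830413 -0.07211071459566101
time: 8.57
ee_pos: [0.4286, -0.2113, 0.1316]
tcp_rot: [-180.0, -0.0, 103.9]
wrist_force: [-0.4, 0.4, -0.2]
opening: 0.07
grasp_force: 0.0
t 8.62 tcp [ 0.4288 -0.2112  0.1317] [-1.7998e+02 -3.0000e-02  1.0394e+02]
```

View pics/w5.png

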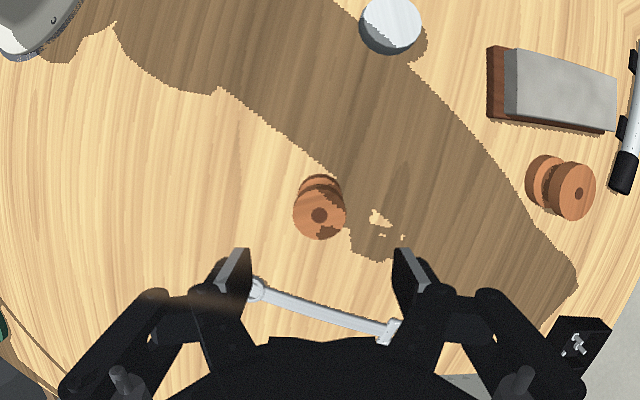

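Narrow spool bore at (319,215); the wrench lies clear below it at (255,290)–(395,330).

```bash
python3 -c "
from h import *
c=np.load('pics/w5.npy',allow_pickle=True).item()
n=onz('wrist',(319,215),.06,c);print(n,rel(n)); e=onz('wrist',(320,309),.005,c);print('wrench',rel(e))"
```

```text
[ 0.42710015 -0.21208047  0.06      ] (array([-0.4, -1.9]), 'z', np.float64(131.7))
wrench (array([-123.3,   -1.7]), 'z', np.float64(131.7))
```

```bash
python3 -m crank '[{"gripper":70,"travel":[0,-2,35],"twist":[0,0,0]},{"gripper":70,"travel":[0,0,35],"twist":[0,0,0]},{"gripper":70,"travel":[0,0,20],"twist":[0,0,0]},{"gripper":70,"travel":[0,0,8],"twist":[0,0,0]},{"gripper":70,"travel":[0,0,0],"twist":[0,0,0]},{"gripper":25,"travel":[0,0,0],"twist":[0,0,0]},{"gripper":25,"travel":[0,0,0],"twist":[0,0,0]},{"gripper":25,"travel":[0,0,0],"twist":[0,0,0]},{"gripper":25,"travel":[0,0,0],"twist":[0,0,0]},{"gripper":25,"travel":[0,0,0],"twist":[0,0,0]}]' 30
python3 -c "
from h import *
print(rel(S+.085*N), rel((.45,-.048)))"
```

```text
time: 9.88
ee_pos: [0.4269, -0.2123, 0.0354]
tcp_rot: [179.9, 0.1, 103.9]
wrist_force: [-0.8, 1.3, 5.5]
opening: 0.0391
grasp_force: 30.3
(array([199.8, 243.3]), 'z', np.float64(35.4)) (array([153.9,  61.9]), 'z', np.float64(35.4))
```

```bash
python3 -m crank '[{"gripper":25,"travel":[0,0,-15],"twist":[0,0,0]},{"gripper":25,"travel":[0,0,-35],"twist":[0,0,0]},{"gripper":25,"travel":[0,0,-40],"twist":[0,0,0]},{"gripper":25,"travel":[15,18,0],"twist":[0,0,0]},{"gripper":25,"travel":[25,30,0],"twist":[0,0,0]},{"gripper":25,"travel":[30,37,0],"twist":[0,0,0]},{"gripper":25,"travel":[30,37,0],"twist":[0,0,0]},{"gripper":25,"travel":[30,37,0],"twist":[0,0,0]},{"gripper":25,"travel":[30,37,0],"twist":[0,0,0]},{"gripper":25,"travel":[25,30,0],"twist":[0,0,0]},{"gripper":25,"travel":[14,17,0],"twist":[0,0,0]},{"gripper":25,"travel":[0,0,0],"twist":[0,0,0]}]'
python3 -m crank '[{"gripper":25,"travel":[0,0,0],"twist":[0,0,0]}]'
python3 -c "
from h import *
print(rel(S+.085*N))"
```

```text
time: 11.38
ee_pos: [0.6149, 0.0409, 0.1246]
tcp_rot: [-180.0, -0.0, 104.0]
wrist_force: [-0.8, -0.8, -0.7]
opening: 0.0386
grasp_force: 30.4
time: 11.5
ee_pos: [0.6141, 0.0392, 0.1247]
tcp_rot: [-180.0, 0.0, 103.9]
wrist_force: [0.1, 0.3, -0.4]
opening: 0.0388
grasp_force: 30.4
(array([0.6, 1.2]), 'z', np.float64(124.7))
```

```bash
python3 -m crank '[{"gripper":25,"travel":[0,1,35],"twist":[0,0,0]},{"gripper":25,"travel":[0,0,35],"twist":[0,0,0]},{"gripper":25,"travel":[0,0,14],"twist":[0,0,0]},{"gripper":25,"travel":[0,0,5],"twist":[0,0,0]},{"gripper":25,"travel":[0,0,1],"twist":[0,0,0]},{"gripper":25,"travel":[0,0,0],"twist":[0,0,0]},{"gripper":25,"travel":[0,0,0],"twist":[0,0,0]}]'
```

```text
time: 12.38
ee_pos: [0.6159, 0.0399, 0.0355]
tcp_rot: [179.9, 0.0, 103.9]
wrist_force: [-0.8, -1.2, 4.4]
opening: 0.0386
grasp_force: 30.8
```

```bash
python3 -m crank '[{"gripper":55,"travel":[0,0,0],"twist":[0,0,0]},{"gripper":65,"travel":[0,0,0],"twist":[0,0,0]},{"gripper":65,"travel":[0,0,0],"twist":[0,0,0]},{"gripper":65,"travel":[0,0,-10],"twist":[0,0,0]},{"gripper":65,"travel":[0,0,-30],"twist":[0,0,0]},{"gripper":65,"travel":[0,0,-40],"twist":[0,0,0]},{"gripper":65,"travel":[-20,0,-40],"twist":[0,0,0]},{"gripper":65,"travel":[-30,0,-40],"twist":[0,0,0]},{"gripper":65,"travel":[-30,0,-20],"twist":[0,0,0]},{"gripper":65,"travel":[0,0,0],"twist":[0,0,0]},{"gripper":65,"travel":[0,0,0],"twist":[0,0,0]}]'
python3 -c "
from h import *
im,c=snap('w6');print(rel((.4455,.3411)))"
```

```text
time: 13.75
ee_pos: [0.6343, -0.0374, 0.2138]
tcp_rot: [-180.0, -0.0, 103.9]
wrist_force: [0.0, -0.5, -0.7]
opening: 0.0652
grasp_force: 0.0
t 13.8 tcp [ 0.6341 -0.0371  0.2135] [-1.7993e+02 -3.0000e-02  1.0395e+02]
(array([412.4, -92.3]), 'z', np.float64(213.5))
```

View pics/w6.png

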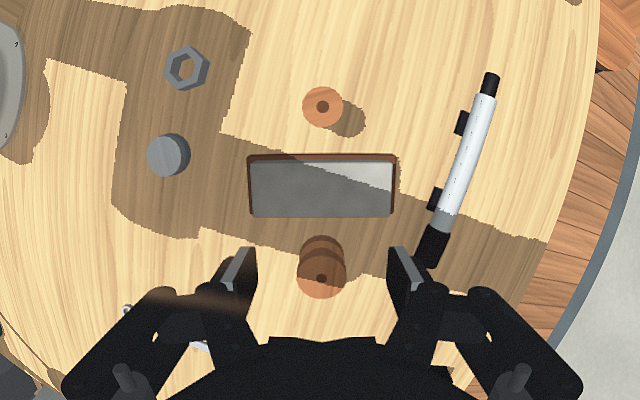

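Both spools stand: narrow bore (322,106), wide bore (321,279); stone corners (249,161), (392,161), (393,216), (251,216); nut (186,68).

```bash
python3 -c "
from h import *
c=np.load('pics/w6.npy',allow_pickle=True).item()
s=np.array([onz('wrist',p,.042,c)[:2] for p in [(249,161),(392,161),(393,216),(251,216)]]);d=(s[1]+s[2]-s[0]-s[3]);m=s.mean(0);print(m,np.linalg.norm(d)/2,np.degrees(np.arctan2(d[1],d[0])))
for k,p in (('n',(322,106)),('w',(321,279))):
  q=onz('wrist',p,.06,c)[:2];print(k,q,'along/across',(q-m)@U,(q-m)@N)
print('nut',onz('wrist',(186,68),.024,c)); print(bot.get_obs()['q'])
"
python3 -m crank '[{"gripper":65,"travel":[20,-4,0],"twist":[0,0,0]},{"gripper":65,"travel":[35,-8,0],"twist":[0,0,0]},{"gripper":65,"travel":[45,-10,0],"twist":[0,0,0]},{"gripper":65,"travel":[45,-10,0],"twist":[0,0,0]},{"gripper":65,"travel":[45,-10,0],"twist":[0,0,0]},{"gripper":65,"travel":[45,-10,0],"twist":[0,0,0]},{"gripper":65,"travel":[45,-10,0],"twist":[0,0,0]},{"gripper":65,"travel":[45,-10,0],"twist":[0,0,0]},{"gripper":65,"travel":[40,-9,0],"twist":[0,0,0]},{"gripper":65,"travel":[30,-7,0],"twist":[0,0,0]},{"gripper":65,"travel":[17,-4,0],"twist":[0,0,0]},{"gripper":65,"travel":[0,0,0],"twist":[0,0,0]}]'
python3 -c "
from h import *
print(bot.get_obs()['q'])"
```

```text
[ 0.63532119 -0.04229003] 0.15185199946745764 13.853419759485723
n [0.61570852 0.04040637] along/across 0.0008276527709496767 0.08498626547961814
w [ 0.65828028 -0.13649957] along/across -0.00034500591142878293 -0.09696617360838677
nut [0.45504942 0.05449672 0.024     ]
[-3.35020761e+00  1.68921284e+01  2.18493759e+01  9.50349371e+01
  1.19530062e-02  7.27010014e+01]
time: 15.3
ee_pos: [0.445, 0.3409, 0.214]
tcp_rot: [-180.0, 0.0, 104.1]
wrist_force: [0.9, -0.9, 1.2]
opening: 0.0649
grasp_force: 0.0
[ 3.74523678e+01  6.13612053e+00  9.40635759e+00  9.32978818e+01
 -2.59422697e-03  1.13399774e+02]
```

```bash
python3 -m crank '[{"gripper":65,"travel":[0,0,10],"twist":[0,0,-0.1]},{"gripper":65,"travel":[0,0,10],"twist":[0,0,-0.17]},{"gripper":65,"travel":[0,0,10],"twist":[0,0,-0.17]},{"gripper":65,"travel":[0,0,10],"twist":[0,0,-0.17]},{"gripper":65,"travel":[0,0,10],"twist":[0,0,-0.17]},{"gripper":65,"travel":[0,0,10],"twist":[0,0,-0.17]},{"gripper":65,"travel":[0,0,10],"twist":[0,0,-0.17]},{"gripper":65,"travel":[0,0,0],"twist":[0,0,-0.17]},{"gripper":65,"travel":[0,0,0],"twist":[0,0,-0.12]},{"gripper":65,"travel":[0,0,0],"twist":[0,0,0]},{"gripper":65,"travel":[0,0,0],"twist":[0,0,0]}]'
python3 -c "
from h import *
im,c=snap('w7')"
```

```text
time: 16.68
ee_pos: [0.4463, 0.3395, 0.1443]
tcp_rot: [-180.0, 0.0, -175.5]
wrist_force: [0.2, 0.6, -1.5]
opening: 0.0648
grasp_force: 0.0
t 16.73 tcp [0.4463 0.3396 0.1443] [-180.     -0.   -175.44]
```

View pics/w7.png

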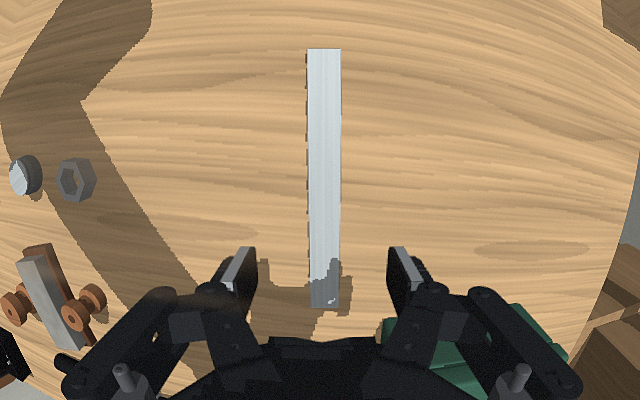

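Bar: far end (307,49)–(341,49), near end (312,307)–(338,307), between the fingers.

```bash
python3 -c "
from h import *
c=np.load('pics/w7.npy',allow_pickle=True).item()
s=np.array([onz('wrist',p,.01,c)[:2] for p in [(307,49),(341,49),(339,307),(312,307)]])
d=s[0]+s[1]-s[2]-s[3];m=s.mean(0);print(s.round(4),m,np.linalg.norm(d)/2,np.degrees(np.arctan2(d[1],d[0])))
t=bot.get_obs();y=np.radians(t['tcp_rot'][2]);X=np.array([np.cos(y),np.sin(y)]);Yt=np.array([np.sin(y),-np.cos(y)]);e=m-t['ee_pos'][:2];print('tool x,y mm',e@X*1e3,e@Yt*1e3)"
```

```text
[[0.3169 0.3167]
 [0.3145 0.3465]
 [0.5713 0.3683]
 [0.5735 0.3392]] [0.44406655 0.34267557] 0.25767669070356286 -175.07111805069243
tool x,y mm 1.97010332504672 3.2077169885730403
```

```bash
python3 -m crank '[{"gripper":65,"travel":[2,3,30],"twist":[0,0,-0.006]},{"gripper":65,"travel":[0,0,40],"twist":[0,0,0]},{"gripper":65,"travel":[0,0,40],"twist":[0,0,0]},{"gripper":65,"travel":[0,0,22],"twist":[0,0,0]},{"gripper":65,"travel":[0,0,8],"twist":[0,0,0]},{"gripper":65,"travel":[0,0,0],"twist":[0,0,0]},{"gripper":15,"travel":[0,0,0],"twist":[0,0,0]},{"gripper":15,"travel":[0,0,0],"twist":[0,0,0]},{"gripper":15,"travel":[0,0,0],"twist":[0,0,0]},{"gripper":15,"travel":[0,0,0],"twist":[0,0,0]},{"gripper":15,"travel":[0,0,0],"twist":[0,0,0]},{"gripper":15,"travel":[0,0,0],"twist":[0,0,0]}]' 70
```

```text
time: 18.23
ee_pos: [0.4445, 0.3432, 0.0058]
tcp_rot: [179.9, 0.1, -175.0]
wrist_force: [-0.6, -2.1, 5.4]
opening: 0.0268
grasp_force: 68.5
```

```bash
python3 -m crank '[{"gripper":15,"travel":[0,0,-15],"twist":[0,0,0]},{"gripper":15,"travel":[0,0,-35],"twist":[0,0,0]},{"gripper":15,"travel":[0,0,-40],"twist":[0,0,0]},{"gripper":15,"travel":[0,-10,-40],"twist":[0,0,0]},{"gripper":15,"travel":[-15,-30,-10],"twist":[0,0,0]},{"gripper":15,"travel":[-20,-40,0],"twist":[0,0,0]},{"gripper":15,"travel":[-20,-40,0],"twist":[0,0,0]},{"gripper":15,"travel":[-20,-40,0],"twist":[0,0,0]},{"gripper":15,"travel":[-10,-20,0],"twist":[0,0,0]},{"gripper":15,"travel":[0,0,0],"twist":[0,0,0.1]},{"gripper":15,"travel":[0,0,0],"twist":[0,0,0.15]},{"gripper":15,"travel":[0,0,0],"twist":[0,0,0.15]}]'
python3 -m crank '[{"gripper":15,"travel":[0,0,0],"twist":[0,0,0.15]},{"gripper":15,"travel":[0,0,0],"twist":[0,0,0.15]},{"gripper":15,"travel":[0,0,0],"twist":[0,0,0.15]},{"gripper":15,"travel":[0,0,0],"twist":[0,0,0.15]},{"gripper":15,"travel":[0,0,0],"twist":[0,0,0.15]},{"gripper":15,"travel":[0,0,0],"twist":[0,0,0.15]},{"gripper":15,"travel":[0,0,0],"twist":[0,0,0.11]},{"gripper":15,"travel":[0,0,0],"twist":[0,0,0]},{"gripper":15,"travel":[0,0,0],"twist":[0,0,0]}]'
python3 -c "
from h import *
print(rel(S))"
```

```text
time: 19.73
ee_pos: [0.5445, 0.1709, 0.1452]
tcp_rot: [180.0, 0.0, 161.8]
wrist_force: [-0.4, 0.7, -1.9]
opening: 0.027
grasp_force: 69.3
time: 20.85
ee_pos: [0.5444, 0.171, 0.1447]
tcp_rot: [180.0, -0.0, 104.4]
wrist_force: [-0.6, 0.6, -1.4]
opening: 0.0268
grasp_force: 69.3
(array([-229.1,   37.1]), 'z', np.float64(144.7))
```

```bash
python3 -m crank '[{"gripper":15,"travel":[-15,2,0],"twist":[0,0,0.009]},{"gripper":15,"travel":[-30,5,0],"twist":[0,0,0]},{"gripper":15,"travel":[-40,7,0],"twist":[0,0,0]},{"gripper":15,"travel":[-40,7,0],"twist":[0,0,0]},{"gripper":15,"travel":[-40,6,0],"twist":[0,0,0]},{"gripper":15,"travel":[-35,6,10],"twist":[0,0,0]},{"gripper":15,"travel":[-20,3,20],"twist":[0,0,0]},{"gripper":15,"travel":[-9,1,20],"twist":[0,0,0]},{"gripper":15,"travel":[0,0,0],"twist":[0,0,0]},{"gripper":15,"travel":[0,0,0],"twist":[0,0,0]}]'
python3 -c "
from h import *
print(rel(S)); snap('w8')"
```

```text
time: 22.1
ee_pos: [0.6347, -0.0417, 0.0946]
tcp_rot: [180.0, -0.0, 103.8]
wrist_force: [0.3, -0.6, -1.3]
opening: 0.0272
grasp_force: 69.4
(array([-0.9,  0.6]), 'z', np.float64(94.6))
t 22.15 tcp [ 0.635  -0.0416  0.0951] [179.95   0.   103.82]
```

View pics/w8.png

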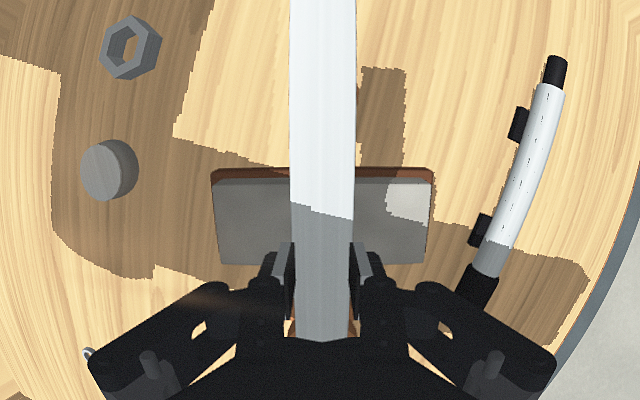

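The bar (columns 290–355) is held level and square over the stone, and hides both spools. Lower it slowly, watching the force.

```bash
python3 -m crank '[{"gripper":15,"travel":[-1,0,12],"twist":[0,0,0]},{"gripper":15,"travel":[0,0,8],"twist":[0,0,0]},{"gripper":15,"travel":[0,0,5],"twist":[0,0,0]},{"gripper":15,"travel":[0,0,2],"twist":[0,0,0]},{"gripper":15,"travel":[0,0,1],"twist":[0,0,0]},{"gripper":15,"travel":[0,0,0],"twist":[0,0,0]},{"gripper":15,"travel":[0,0,0],"twist":[0,0,0]}]'
```

```text
time: 23.02
ee_pos: [0.6353, -0.0436, 0.0666]
tcp_rot: [180.0, 0.0, 103.7]
wrist_force: [-1.1, -0.2, -2.8]
opening: 0.0268
grasp_force: 69.4
```

```bash
python3 -m crank '[{"gripper":15,"travel":[0,0,1],"twist":[0,0,0]},{"gripper":15,"travel":[0,0,0],"twist":[0,0,0]},{"gripper":15,"travel":[0,0,0],"twist":[0,0,0]}]'
```

```text
time: 23.4
ee_pos: [0.6354, -0.0436, 0.0659]
tcp_rot: [180.0, 0.0, 103.7]
wrist_force: [-2.3, -0.3, 4.9]
opening: 0.0269
grasp_force: 70.2
```

```bash
python3 -m crank '[{"gripper":35,"travel":[0,0,0],"twist":[0,0,0]},{"gripper":50,"travel":[0,0,0],"twist":[0,0,0]},{"gripper":60,"travel":[0,0,0],"twist":[0,0,0]},{"gripper":60,"travel":[0,0,-5],"twist":[0,0,0]},{"gripper":60,"travel":[0,0,-20],"twist":[0,0,0]},{"gripper":60,"travel":[0,0,-35],"twist":[0,0,0]},{"gripper":60,"travel":[0,0,-40],"twist":[0,0,0]},{"gripper":60,"travel":[0,0,-40],"twist":[0,0,0]},{"gripper":60,"travel":[0,0,0],"twist":[0,0,0]},{"gripper":60,"travel":[0,0,0],"twist":[0,0,0]}]'
python3 -c "
from h import *
print(rel((.4545,.0545))); snap('w9');print(bot.get_obs()['q'][5])"
```

```text
time: 24.65
ee_pos: [0.6351, -0.0435, 0.2048]
tcp_rot: [-180.0, -0.0, 103.8]
wrist_force: [0.2, -0.3, -0.8]
opening: 0.0599
grasp_force: 0.0
(array([ 138.5, -151.8]), 'z', np.float64(204.8))
t 24.7 tcp [ 0.6348 -0.0435  0.2042] [-1.7992e+02 -3.0000e-02  1.0375e+02]
72.32647095219276
```

View pics/w9.png

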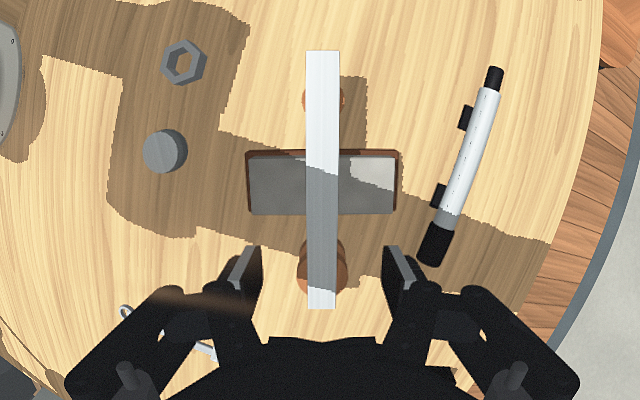

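The bar lies across both spool tops: corners (306,51), (340,51), (335,308), (308,308), with the spools visible on both sides. Next, go over the nut (183,62).

```bash
python3 -c "
from h import *
c=np.load('pics/w9.npy',allow_pickle=True).item()
s=np.array([onz('wrist',p,.07,c)[:2] for p in [(306,51),(340,51),(335,308),(308,308)]])
d=s[0]+s[1]-s[2]-s[3];m=s.mean(0);print(m,np.linalg.norm(d)/2,np.degrees(np.arctan2(d[1],d[0])),'rel stone',(m-S)@U,(m-S)@N)"
python3 -m crank '[{"gripper":75,"travel":[15,-16,0],"twist":[0,0,0]},{"gripper":75,"travel":[25,-28,0],"twist":[0,0,0]},{"gripper":75,"travel":[30,-33,10],"twist":[0,0,0]},{"gripper":75,"travel":[30,-33,20],"twist":[0,0,0]},{"gripper":75,"travel":[24,-26,30],"twist":[0,0,0]},{"gripper":75,"travel":[14,-16,30],"twist":[0,0,0]},{"gripper":75,"travel":[0,0,10],"twist":[0,0,0]},{"gripper":75,"travel":[0,0,0],"twist":[0,0,0]},{"gripper":75,"travel":[0,0,0],"twist":[0,0,0]}]'
python3 -c "
from h import *
im,c=snap('w10'); cv2.imwrite('pics/w10c.png',cv2.resize(im[130:330,220:420,::-1],(600,600)))"
```

```text
[ 0.63572353 -0.04258105] 0.2576057325030531 103.39556176921208 rel stone 0.00017348866898583582 -0.0002294454970611674
time: 25.82
ee_pos: [0.4558, 0.0541, 0.1061]
tcp_rot: [179.9, 0.0, 103.7]
wrist_force: [-0.5, -1.0, 0.8]
opening: 0.0749
grasp_force: 0.0
t 25.88 tcp [0.4558 0.0541 0.1062] [1.7993e+02 1.0000e-02 1.0372e+02]
```

View pics/w10c.png

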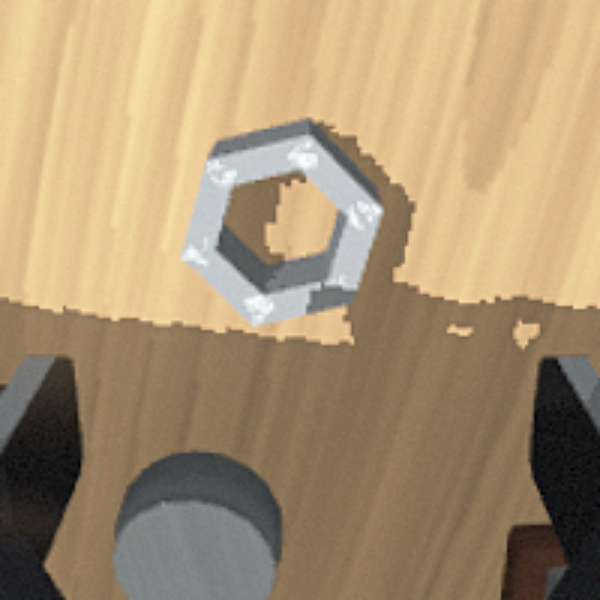

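The nut's top-face corners in the crop: (210,155), (308,137), (382,210), (354,302), (258,326), (184,260). Its left and right flats are tilted about 15° to the pads.

```bash
python3 -c "
from h import *
c=np.load('pics/w10.npy',allow_pickle=True).item()
s=np.array([onz('wrist',(220+x/3,130+y/3),.024,c)[:2] for x,y in [(210,155),(308,137),(382,210),(354,302),(258,326),(184,260)]])
m=s.mean(0);a=[np.degrees(np.arctan2(*(p-m)[::-1])) for p in s]
print(m,np.linalg.norm(s-m,axis=1).round(4),np.round(a,1),'edge yaw mod60',[round((np.degrees(np.arctan2(*(s[(i+1)%6]-s[i])[::-1])))%60,1) for i in range(6)],rel(m))"
```

```text
[0.4502105  0.05460388] [0.0271 0.0256 0.0258 0.0262 0.0263 0.0264] [ 145.    89.1   27.4  -31.7  -91.  -150.6] edge yaw mod60 [np.float64(24.1), np.float64(28.6), np.float64(28.6), np.float64(28.8), np.float64(29.5), np.float64(28.4)] (array([ 1.8, -5.3]), 'z', np.float64(106.2))
```

```bash
python3 -m crank '[{"gripper":75,"travel":[2,-5,0],"twist":[0,0,0]},{"gripper":75,"travel":[0,0,20],"twist":[0,0,0.133]},{"gripper":75,"travel":[0,0,30],"twist":[0,0,0.132]},{"gripper":75,"travel":[0,0,30],"twist":[0,0,0]},{"gripper":75,"travel":[0,0,16],"twist":[0,0,0]},{"gripper":75,"travel":[0,0,5],"twist":[0,0,0]},{"gripper":75,"travel":[0,0,0],"twist":[0,0,0]},{"gripper":30,"travel":[0,0,0],"twist":[0,0,0]},{"gripper":30,"travel":[0,0,0],"twist":[0,0,0]},{"gripper":30,"travel":[0,0,0],"twist":[0,0,0]},{"gripper":30,"travel":[0,0,0],"twist":[0,0,0]},{"gripper":30,"travel":[0,0,0],"twist":[0,0,0]}]' 50
```

```text
time: 27.38
ee_pos: [0.4501, 0.0552, 0.0054]
tcp_rot: [179.9, -0.0, 88.6]
wrist_force: [-1.0, -0.5, 6.6]
opening: 0.045
grasp_force: 52.3
```

```bash
python3 -m crank '[{"gripper":30,"travel":[0,0,-15],"twist":[0,0,0]},{"gripper":30,"travel":[0,0,-35],"twist":[0,0,0]},{"gripper":30,"travel":[0,0,-40],"twist":[0,0,-0.132]},{"gripper":30,"travel":[0,0,-40],"twist":[0,0,-0.133]},{"gripper":30,"travel":[0,0,0],"twist":[0,0,0]},{"gripper":30,"travel":[0,0,0],"twist":[0,0,0]}]'
python3 -c "
from h import *
print(rel(S-.0945*N))"
```

```text
time: 28.12
ee_pos: [0.4491, 0.0551, 0.134]
tcp_rot: [-180.0, -0.0, 103.7]
wrist_force: [-0.0, 0.4, -3.1]
opening: 0.0446
grasp_force: 51.9
(array([-233.9,  157.5]), 'z', np.float64(134.0))
```

```bash
python3 -m crank '[{"gripper":30,"travel":[-15,10,0],"twist":[0,0,0]},{"gripper":30,"travel":[-30,20,0],"twist":[0,0,0]},{"gripper":30,"travel":[-35,24,0],"twist":[0,0,0]},{"gripper":30,"travel":[-35,24,0],"twist":[0,0,0]},{"gripper":30,"travel":[-35,24,0],"twist":[0,0,0]},{"gripper":30,"travel":[-35,23,0],"twist":[0,0,0]},{"gripper":30,"travel":[-30,20,0],"twist":[0,0,0]},{"gripper":30,"travel":[-19,12,0],"twist":[0,0,0]},{"gripper":30,"travel":[0,0,20],"twist":[0,0,0]},{"gripper":30,"travel":[0,0,0],"twist":[0,0,0]},{"gripper":30,"travel":[0,0,0],"twist":[0,0,0]}]'
python3 -c "
from h import *
print(rel(S-.0945*N)); snap('w11')"
```

```text
time: 29.5
ee_pos: [0.6573, -0.1352, 0.114]
tcp_rot: [-180.0, -0.0, 103.7]
wrist_force: [0.1, 0.5, -1.7]
opening: 0.045
grasp_force: 51.8
(array([0.8, 1.1]), 'z', np.float64(114.0))
t 29.55 tcp [ 0.6576 -0.135   0.1147] [1.7999e+02 1.0000e-02 1.0375e+02]
```

View pics/w11.png

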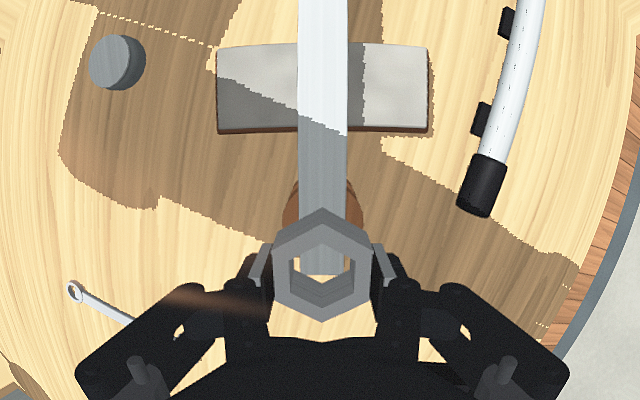

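The nut is held level, bore (322,270), above the bar and wide spool. Lower it gently.

```bash
python3 -m crank '[{"gripper":30,"travel":[1,1,15],"twist":[0,0,0]},{"gripper":30,"travel":[0,0,13],"twist":[0,0,0]},{"gripper":30,"travel":[0,0,7],"twist":[0,0,0]},{"gripper":30,"travel":[0,0,2],"twist":[0,0,0]},{"gripper":30,"travel":[0,0,1],"twist":[0,0,0]},{"gripper":30,"travel":[0,0,0],"twist":[0,0,0]},{"gripper":30,"travel":[0,0,0],"twist":[0,0,0]}]'
```

```text
time: 30.42
ee_pos: [0.6584, -0.1337, 0.0767]
tcp_rot: [180.0, 0.0, 103.8]
wrist_force: [0.6, -0.6, -2.4]
opening: 0.0446
grasp_force: 51.9
```

```bash
python3 -m crank '[{"gripper":30,"travel":[0,0,1],"twist":[0,0,0]},{"gripper":30,"travel":[0,0,0],"twist":[0,0,0]},{"gripper":30,"travel":[0,0,0],"twist":[0,0,0]}]'
```

```text
time: 30.8
ee_pos: [0.6584, -0.1337, 0.0755]
tcp_rot: [180.0, 0.0, 103.7]
wrist_force: [0.3, -0.1, 0.2]
opening: 0.0446
grasp_force: 52.0
```

Contact has begun: the wrist force went from −2.4 to +0.2. Release slowly, rise and check.

```bash
python3 -m crank '[{"gripper":30,"travel":[0,0,0.5],"twist":[0,0,0]},{"gripper":50,"travel":[0,0,0],"twist":[0,0,0]},{"gripper":60,"travel":[0,0,0],"twist":[0,0,0]},{"gripper":68,"travel":[0,0,0],"twist":[0,0,0]},{"gripper":68,"travel":[0,0,-5],"twist":[0,0,0]},{"gripper":68,"travel":[0,0,-20],"twist":[0,0,0]},{"gripper":68,"travel":[0,0,-35],"twist":[0,0,0]},{"gripper":68,"travel":[0,0,-40],"twist":[0,0,0]},{"gripper":68,"travel":[0,-20,-20],"twist":[0,0,0]},{"gripper":68,"travel":[0,0,0],"twist":[0,0,0]},{"gripper":68,"travel":[0,0,0],"twist":[0,0,0]}]'
python3 -c "
from h import *
a,c=snap('w12');b=bot.camera('side')
v=np.vstack([cv2.resize(a[0:350,150:500],(400,400)),]);w=cv2.resize(b[100:300,200:400],(400,400))
cv2.imwrite('pics/fin.png',np.hstack([v,w])[:,:,::-1])"
```

```text
time: 32.17
ee_pos: [0.639, -0.1383, 0.1939]
tcp_rot: [-180.0, -0.0, 103.7]
wrist_force: [0.3, 0.1, -0.2]
opening: 0.0682
grasp_force: 0.0
t 32.23 tcp [ 0.6389 -0.1382  0.1934] [-1.7992e+02 -4.0000e-02  1.0376e+02]
```

View pics/fin.png

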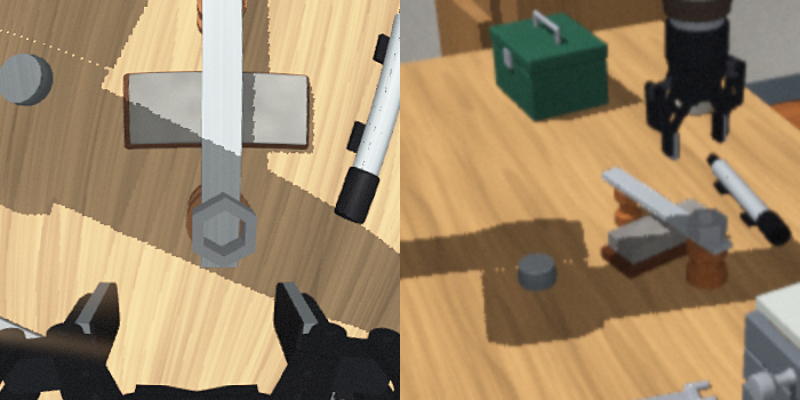

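The bar lies flat on both spools, centred and square, and the nut lies flat above the wide spool on the caddy side. The gripper is clear.

```bash
python3 -c "
from workcell import bot
print(bot.job_done())"
```

```text
the job is handed in; nothing more can be done
None
```

The tool rest is built and handed in at about 32 s: wide spool on the caddy side, narrow spool opposite, bar square and centred across both, nut flat above the wide spool, and the wrench, tin and pump left alone.

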